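Close the chopper and hold its drive stem down

ROBOT

A 7-joint arm with a two-finger parallel gripper is mounted at the origin on the work surface. World frame = base frame: x ahead of the robot, y to its left, z up, the work surface at z = 0. Lengths are in m, angles in degrees, forces in N, time in s.
With the tool pointing down it reaches from about 0.425 to 0.875 m from the base axis. Payload 4.7 kg.
Tool frame: the origin (TCP) lies between the finger pads; the fingertips stand 8 mm ahead of it and the grasp point (between the pads) lies 11 mm behind it (env.tip_extent is the distance from the TCP to the fingertips, in m); z points along the fingers, y is the line along which they close (so a half turn about z gives the same grasp; the last joint's range is limited). The gripper opens to 87 mm and grips with 3 to 60 N. Pads are 19 mm wide; open, the fingers measure 117 mm over their backs; the gripper's body (75 mm by 190 mm) begins 51 mm behind the grasp point.
Start: joints at [0.808, 18.392, -4.016, 83.108, 1.295, 78.541, -3.26], TCP at [0.65, -0, 0.231] pointing down, gripper open.
Joint ranges: [-163.93, 163.93], [-17.29, 119.83], [-79.2, 71.16], [3.27, 140.29], [-89.18, 269.18], [5.43, 117.66], [-154.24, 154.24]. Speed limits (degrees/s): [147.25, 147.25, 180, 180, 180, 180, 180].

INTERFACE

Orientations are given as [roll, pitch, yaw] about the fixed x, y, z axes, in that order (R = Rz(yaw) Ry(pitch) Rx(roll)).
In Python, from cell import sensors, vision, workorder, env gives the robot as it stands.
- The arm moves only by the tool drive_tool, never from a script. Its argument "moves" is a list of rows, each an object of numbers: "x", "y", "z": the shift along the tool's x, y, z in mm; "rx", "ry", "rz": the turn, a rotation vector about the tool's x, y, z in rad; "fingers": the closure, from -1 (fully open) to 1 (shut). In form: [{"x": .., "y": .., "z": .., "rx": .., "ry": .., "rz": .., "fingers": ..}, ...]. A call has 1 to 20 rows; each row is the pose to reach, as a shift and turn from the pose commanded when the call began, along the tool's axes at that moment; what a row does not reach only later rows make up. A row lasts 1/8 s, in which the tool goes at most 62.5 mm and 10.7 degrees, less where a joint would pass 70% of its speed; a pose out of reach is approached as far as the arm can. A call with a gripper value outside its range is refused whole. The fingers move at their own pace and stop on an object; "force" is the grip in N (left out, the last holds). Time passes only in rows, so rows that repeat a pose let the fingers close. It gives the time, the measured TCP pose, the force, the opening and the grip force at its end, in the units of the state.
- sensors.get_obs(): the state, without advancing time (a new reading comes with each control period).
- vision.read_camera(name): name is "scene" or "side" or "wrist"; returns a dict with "image" (384x512x3 uint8, red, green, blue), "fx", "fy", "cx", "cy" (pixels), "R" (3x3) and "t" (3): a world point X has camera coordinates R X + t. Camera axes: x right, y down, z forward; pixel columns grow to the right and rows downward; lengths in m; the calibration is good to about 2 mm. A picture is of the moment at which its call begins. There is no depth.
- workorder.sign_off(): hands the job in; it is judged then, once.
The state is a dict: "time_s": time; "qpos": joint angles; "joint_velocities": joint speeds; "effort": joint torques, N m; "tool_pos": TCP position; "tool_rot": TCP orientation; "force": force on the tool from outside, world axes, zero at the start; "wrist_torque": the same for the moment, N m; "grip_width": finger opening in m; "grasp_force": force on a finger pad.
Only numpy, scipy, OpenCV 4.12 (cv2) and the standard library are available. Lean on these libraries where they do the work, as an engineer would, in place of code of your own. Each camera call takes 0.05 s, during which the arm holds its last target. There are 200 camera calls.

TASK

First set the loose lid level on the rim of the chopper's steel bowl and let go of it. Then take the drive stem from its wooden holder, turn it so that its cross-shaped foot meshes with the slot of the coupling inside the lid's chimney, and slide it fully home, flange on the coupling. Push it on down against the spring, nearly all the way, and finish while still holding it pressed down with the gripper; leave the pepper mill, mug and spoon alone.

Things in the scene. Friction and masses are not known exactly. Their poses are not given: they have to be found in the camera images.
- chopper: Compact kitchen chopper fixed to the worktop: round white motor base 176 mm across and 45 mm high, with a small grey dial on its -x side, and on it an open steel bowl, 150 mm outside diameter and 142 mm inside at the rim, rim 105 mm above the worktop. Origin at the centre of the underside, z up.
- rim (a point): Centre of the bowl's mouth, at rim height (105 mm above the worktop). z up.
- coupling_top (a point): Centre of the top face of the grey coupling, a round-ish block 37 mm wide in the middle of the bowl; face 100 mm above the worktop when not pressed. In it a cross slot 22 mm deep, arms along this frame's x and y, each 26 mm tip to tip and 9.5 mm wide. z up. It does not rotate; it goes straight down when pressed.
- coupling (a joint): How far the coupling is pressed down, m: 0 up, 0.008 fully down. Spring: starts to move at about 4 N, about 12 N fully down; the stem's own weight does not move it. It springs back when let go.
- lid: Loose white plastic lid, about 0.16 kg, right way up. Origin: centre of its underside, z up. A ring lip 136 mm across (z 0 to 8 mm) goes inside the bowl; a disc 156 mm across (8 to 13 mm) rests on the rim; a round chimney (13 to 38 mm), 52 mm outside, 44 mm inside, open right through, serves as its grip. Seated, its origin is 8 mm below the rim.
- stem: Loose drive stem, about 0.11 kg, upright in the holder. Origin: centre of its flange's underside, z up. Below: a steel cross foot 18 mm long, arms along x and y, 22 mm tip to tip, 6 mm wide (last 4 mm: 18.5 by 3.5). Above: flange 36 mm across, 4 mm thick; shank 16 mm thick to 50 mm; block grip from 50 to 88 mm, 44 mm along x, 18 along y. Meshes at any of four quarter turns.
- holder: Fixed wooden block 80 x 80 x 34 mm with a round hole 29 mm wide and 25 mm deep in the middle of its top; the stem stands in it with its flange on the block's top. Origin at the centre of the underside.
- mill: Bystander: dark wooden pepper mill, 54 mm across, 137 mm high, origin at its underside.
- mug: Bystander: white mug, 80 mm across, 90 mm high, handle on its +y side, origin at its underside.
- spoon: Bystander: wooden spoon 220 mm long lying on the worktop between the robot and the chopper, along its own x, 20 mm high or less; origin at its underside.

How it is judged (in metres and radians):
On the way, in this order (a step that is already met when the one before it is completed fails the run):
1. the lid sits level on the bowl's rim and is let go, the stem not yet in the coupling (horizontal distance between lid and rim below 0.006 m and z of lid in the frame of rim between -0.0105 and -0.0055 m and angle between lid's own z axis and vertical below 0.05 rad and contact force between the fingers and lid below 0.5 N and horizontal distance between stem and coupling_top above 0.05 m), for 0.2 s.
2. the stem's foot is meshed with the coupling, its flange on the coupling's top (horizontal distance between stem and coupling_top below 0.004 m and z of stem in the frame of coupling_top between -0.003 and 0.003 m and angle between stem's own z axis and vertical below 0.1 rad and (angle between the x axis of stem and the x axis of coupling_top, either way round below 0.25 rad or angle between the x axis of stem and the y axis of coupling_top, either way round below 0.25 rad)), for 0.2 s.
At the end, for the whole second after the job is handed in: Lid released, centred within 6 mm, level within 0.05 rad, its disc within 2.5 mm of the rim. Stem upright within 0.1 rad, centred within 4 mm, meshed, flange within 3 mm of the coupling face. Coupling held down over 4.5 mm of its 8, fingers on the stem with over 2 N, stem at rest (all of step 2 and horizontal distance between lid and rim below 0.006 m and z of lid in the frame of rim between -0.0105 and -0.0055 m and angle between lid's own z axis and vertical below 0.05 rad and contact force between the fingers and lid below 0.5 N and value of joint coupling above 0.0045 m and contact force between the fingers and stem above 2 N and linear speed of stem below 0.02 m/s); the arm keeps its last pose, push and grip.
It fails at once if the mill is pushed or knocked over (moved over 30 mm) (distance of mill from where it was at the start of the episode above 0.03 m).
It fails at once if the mug is pushed or knocked over (moved over 30 mm) (distance of mug from where it was at the start of the episode above 0.03 m).
It fails at once if the spoon is pushed or knocked over (moved over 30 mm) (distance of spoon from where it was at the start of the episode above 0.03 m).
It also fails if it takes over 61 s, if anything falls off the work surface, if the arm or the gripper's body presses on something with over 40 N, if the wrist force passes 120 N, or if a joint passes its speed limit or range.

## Working session

There is one attempt and no reset: what is moved stays moved. The work goes in short steps, Python scripts to look and compute and a tool call to move; the robot and the scene stay as the last step left them, time stands still between calls to the robot, and variables do not carry over. Pictures are saved under pics/ and viewed, at most 10 in all, crops included, and the job is handed in when it is done.

Besides the shell and the picture viewer there is one more tool, called after "Emit:" as a command line: name --argument value ..., lists and objects as JSON in quotes. drive_tool: Moves the arm, as the interface text tells. Its arguments: {"type":"object","properties":{"moves":{"type":"array"},"force":{"type":"number"}},"required":["moves"]}

```bash
mkdir -p pics; ls
cat > h.py <<'E'
import numpy as np, cv2
from cell import sensors, vision, workorder, env
def snap(name,fn):
    c=vision.read_camera(name); cv2.imwrite('pics/'+fn+'.png',c['image'][:,:,::-1]); np.savez('pics/'+fn+'.npz',**{k:np.array(v) for k,v in c.items()}); return c
def load(fn): return dict(np.load('pics/'+fn+'.npz'))
def proj(c,X):
    p=np.atleast_2d(X)@np.array(c['R']).T+c['t']; return np.c_[c['fx']*p[:,0]/p[:,2]+c['cx'],c['fy']*p[:,1]/p[:,2]+c['cy']]
def back(c,uv,z):
    R=np.array(c['R']);o=-R.T@c['t']; d=R.T@np.array([(uv[0]-c['cx'])/c['fx'],(uv[1]-c['cy'])/c['fy'],1]); return o+d*(z-o[2])/d[2]
E
python3 - <<'E'
from h import *
a=[snap(n,n+'0') for n in('scene','side','wrist')]
for c in a: print(np.round(-np.array(c['R']).T@c['t'],3),np.round(c['R'],2).tolist(),c['fx'])
im=[c['image'][:,:,::-1] for c in a]
cv2.imwrite('pics/a.png',cv2.resize(im[0],(800,600),interpolation=2));cv2.imwrite('pics/b.png',cv2.resize(im[1],(800,600),interpolation=2))
print(sensors.get_obs())
E
```

```text
pics
[ 1.104 -0.248  0.623] [[0.44, 0.9, -0.01], [0.6, -0.3, -0.74], [-0.67, 0.32, -0.67]] 375.7330147302299
[ 0.325 -0.609  0.785] [[0.94, -0.34, 0.02], [-0.23, -0.68, -0.7], [0.25, 0.65, -0.71]] 374.6964117379909
[0.651 0.067 0.383] [[1.0, -0.0, -0.0], [-0.0, -0.97, 0.25], [-0.0, -0.25, -0.97]] 345.75106501570247
{'time_s': 0.15, 'qpos': array([ 0.80587165, 18.4282738 , -4.01651359, 83.15723723,  1.29309   ,
       78.54258319, -3.25929282]), 'joint_velocities': array([ 0.01914537, -0.11417155,  0.06489771, -0.18730484, -0.05159339,
       -0.041117  ,  0.04075722]), 'effort': array([ 2.16972071e-04, -4.91794288e+01, -4.04079035e-01, -3.12878716e+01,
       -6.39387709e-02,  4.04033612e-02,  9.90178205e-05]), 'tool_pos': array([ 6.49595065e-01, -1.88930739e-06,  2.29738664e-01]), 'tool_rot': array([-1.79917021e+02,  2.91355569e-03,  9.00047466e+01]), 'force': array([-0.20881675, -0.50057472, -0.38358922]), 'wrist_torque': array([-0.00213698,  0.03697945,  0.0246229 ]), 'grasp_force': 0.0, 'grip_width': 0.08723780986841886}
```

View pics/a.png

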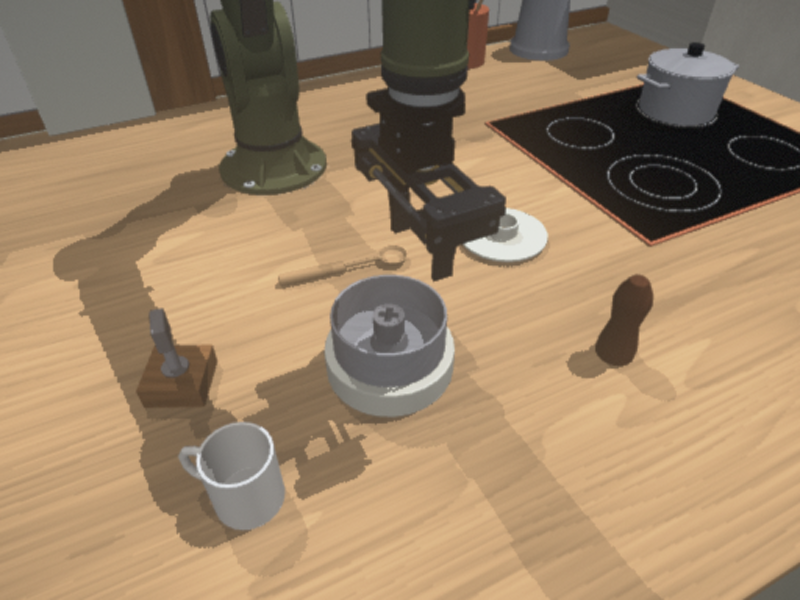

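View pics/b.png

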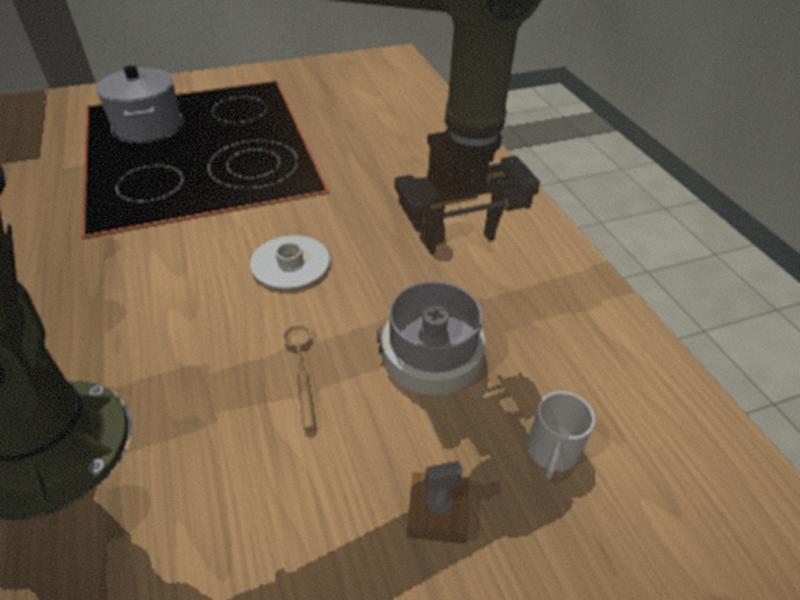

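```bash
cat >> h.py <<'E'
def tile(fn,x0,y0,w,h,s):
    im=cv2.imread('pics/'+fn+'.png')[y0:y0+h,x0:x0+w]; t=cv2.resize(im,None,fx=s,fy=s,interpolation=cv2.INTER_CUBIC)
    for g in range(0,w,10): cv2.line(t,(g*s,0),(g*s,4 if (x0+g)%50 else 12),(0,0,255),1)
    for g in range(0,h,10): cv2.line(t,(0,g*s),(4 if (y0+g)%50 else 12,g*s),(0,0,255),1)
    cv2.putText(t,f'{x0},{y0}',(14,14),0,.45,(0,0,255),1); return t
E
python3 - <<'E'
from h import *
f=lambda fn,L:np.hstack([tile(fn,x,y,66,75,4) for x,y in L])
cv2.imwrite('pics/m.png',np.vstack([f('scene0',[(220,170),(290,120),(80,190)]),f('side0',[(250,170),(155,140),(250,285)])]))
for fn,rim,lid,hold,mug,mill,sp in [('scene0',(389,315),(502,219),(174,366),(237,448),(620,355),(340,270)),('side0',(435,328),(290,252),(440,508),(562,415),(490,225),(300,380)) ]:
    c=load(fn)
    print(fn,*[np.round(back(c,np.array(p)/1.5625,z)[:2],3) for p,z in[(rim,.105),(lid,.038),(hold,.034),(mug,.09),(mill,.0),(sp,.0)]])
E
```

```text
scene0 [ 0.616 -0.023] [0.424 0.285] [ 0.509 -0.29 ] [ 0.712 -0.248] [0.737 0.28 ] [ 0.383 -0.004]
side0 [ 0.596 -0.052] [0.43  0.279] [ 0.508 -0.298] [ 0.71  -0.251] [0.865 0.275] [ 0.382 -0.002]
```

View pics/m.png

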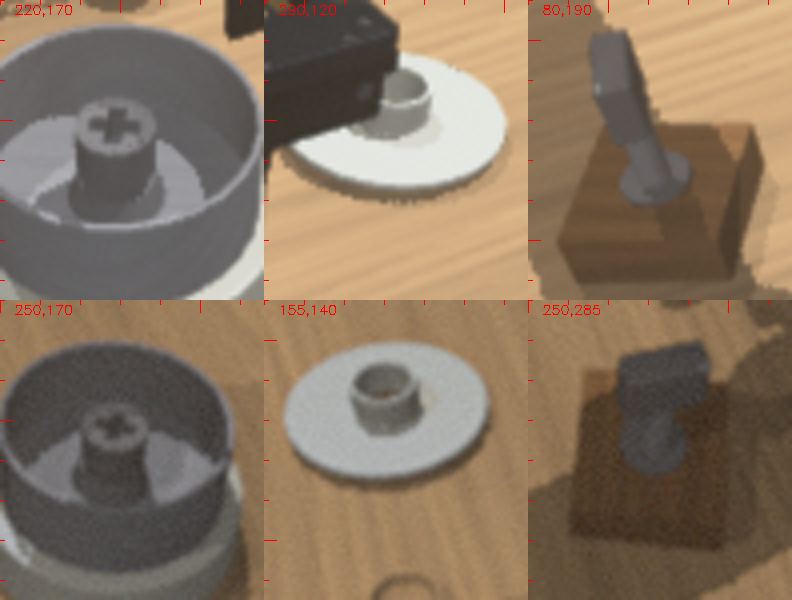

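Run:
```python
from h import *
s,d,w=load('scene0'),load('side0'),load('wrist0')
print('coup',back(s,(248.75,201.5),.1),back(d,(278.3,201.5),.1))
print('lid',back(s,(325.25,141.7),.038),back(d,(185.25,160),.038),back(d,(185.6,166.5),.013))
print('flange',back(s,(111.8,235),.038),back(d,(280.8,323),.038))
for X in [(.605,-.03,.1),(.427,.282,.038)]: print(proj(w,X))
cv2.imwrite('pics/w.png',cv2.resize(cv2.imread('pics/wrist0.png'),(800,600),interpolation=2))
```

```text
coup [ 0.61066235 -0.0211774   0.1       ] [ 0.60864395 -0.02145333  0.1       ]
lid [0.4350943  0.29052154 0.038     ] [0.43022338 0.28477252 0.038     ] [0.42818885 0.28382757 0.013     ]
flange [ 0.51550007 -0.28928352  0.038     ] [ 0.50744674 -0.29482892  0.038     ]
[[204.1368363  223.94591253]]
[[ -18.18277491 -164.91090367]]
```

View pics/w.png

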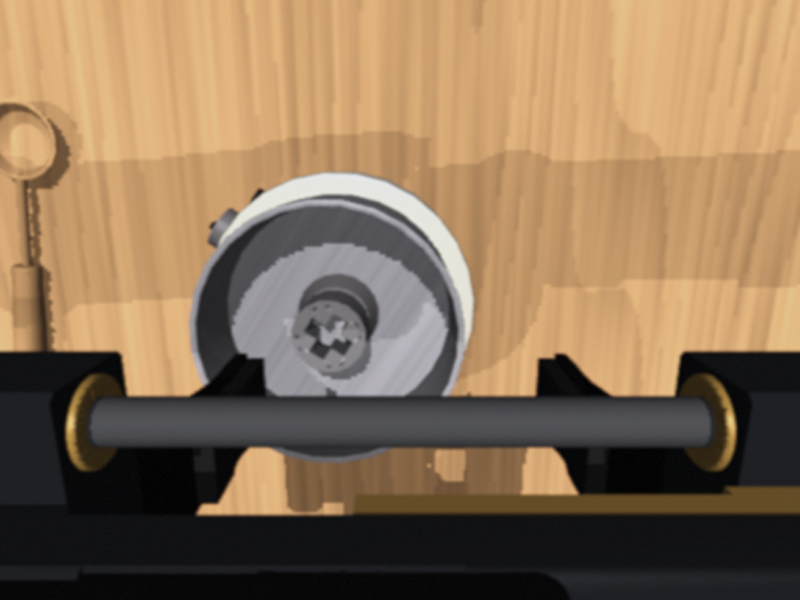

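Emit:
drive_tool --moves '[{"x":75,"y":-55,"z":10,"fingers":-1},{"x":150,"y":-110,"z":20,"fingers":-1},{"x":225,"y":-165,"z":30,"fingers":-1},{"x":300,"y":-220,"z":30,"fingers":-1},{"x":300,"y":-220,"z":30,"fingers":-1},{"x":300,"y":-220,"z":30,"fingers":-1},{"x":300,"y":-220,"z":30,"fingers":-1},{"x":300,"y":-220,"z":30,"fingers":-1}]'

```text
invalid input at $.moves[0]: expected keys x, y, z, rx, ry, rz, fingers
```

Run:
```python
from h import *
c=snap('wrist','w1'); snap('scene','s1'); o=sensors.get_obs(); print(o['tool_pos'],o['tool_rot'],o['time_s'])
w=load('wrist0'); print('coup',back(w,(211.8,214.4),.1), 'lidproj',proj(c,[.43,.285,.038]))
a=tile('w1',100,100,266,290,2)[:580]
b=np.vstack([tile('wrist0',178,180,66,72,4),tile('scene0',225,185,66,73,4)])
cv2.imwrite('pics/n.png',np.hstack([a,b[:a.shape[0]]]))
```

```text
[ 6.49771339e-01 -2.76063142e-05  2.30055214e-01] [-1.79952272e+02  2.56294578e-03  9.00023666e+01] 0.25
coup [ 0.61190094 -0.02137604  0.1       ] lidproj [[ -15.29402504 -169.37194863]]
```

View pics/n.png

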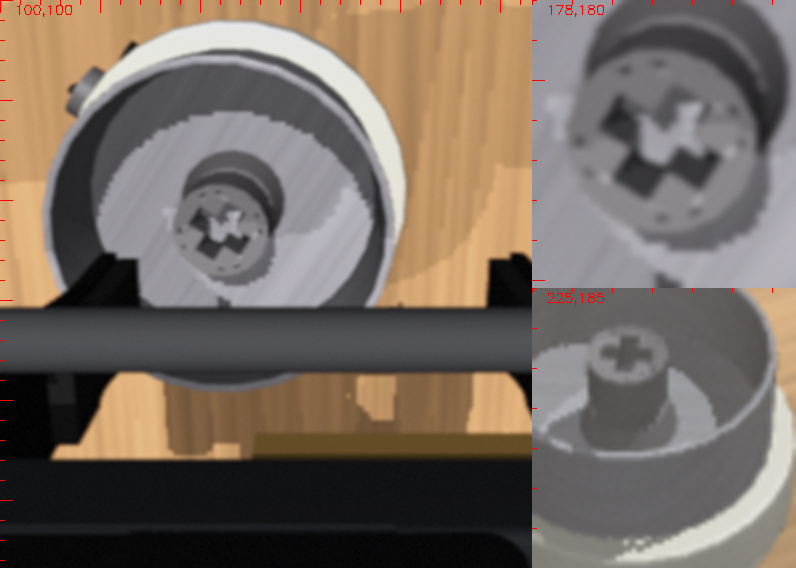

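Emit:
drive_tool --moves '[{"x":75,"y":-55,"z":10,"rx":0,"ry":0,"rz":0,"fingers":-1},{"x":150,"y":-110,"z":20,"rx":0,"ry":0,"rz":0,"fingers":-1},{"x":225,"y":-165,"z":30,"rx":0,"ry":0,"rz":0,"fingers":-1},{"x":300,"y":-220,"z":30,"rx":0,"ry":0,"rz":0,"fingers":-1},{"x":300,"y":-220,"z":30,"rx":0,"ry":0,"rz":0,"fingers":-1},{"x":300,"y":-220,"z":30,"rx":0,"ry":0,"rz":0,"fingers":-1},{"x":300,"y":-220,"z":30,"rx":0,"ry":0,"rz":0,"fingers":-1},{"x":300,"y":-220,"z":30,"rx":0,"ry":0,"rz":0,"fingers":-1}]'

```text
time_s: 1.25
tool_pos: [0.4304, 0.2994, 0.2006]
tool_rot: [180.0, 0.0, 90.0]
force: [0.6, -0.8, -0.0]
grip_width: 0.087
grasp_force: 0.0
```

Run:
```python
from h import *
c=snap('wrist','w2'); snap('scene','s2'); o=sensors.get_obs(); print(o['tool_pos'],o['tool_rot'],o['time_s'])
w=load('wrist0'); s=load('scene0'); B=lambda c,x,y,z=.1:back(c,(x,y),z)[:2]
an=lambda v:np.degrees(np.arctan2(v[1],v[0]))
T=lambda x,y:B(w,178+(x-532)/4,180+y/4)
print('wrist arms',an(T(715,168)-T(612,112)),an(T(705,100)-T(632,187)))
S=lambda x,y:B(s,225+(x-532)/4,185+(y-288)/4)
print('scene arms',an(S(653,352)-S(603,352)),an(S(628,333)-S(627,372)))
print('dial',an(np.array([.6105,-.0213])-B(w,143,145,.025)),B(w,143,145,.025))
print('lidproj',proj(c,[.43,.285,.038]),'rim',B(w,100+223/2,100+220/2,.105))
a=tile('w2',100,0,266,290,2)[:580]
b=np.vstack([tile('s2',290,120,66,72,4),tile('scene0',228,182,44,48,6)])
cv2.imwrite('pics/n2.png',np.hstack([a,b[:a.shape[0]]]))
```

```text
[0.4312476  0.29839354 0.20052056] [1.79977130e+02 3.56446536e-02 8.98343329e+01] 1.35
wrist arms -30.131838187346617 50.17907526965779
scene arms 63.39567057872128 153.3542241938093
dial -33.56329033752891 [0.53320335 0.02998442]
lidproj [[254.9689921  196.81572493]] rim [ 0.61245804 -0.01594413]Traceback (most recent call last):
  File "<stdin>", line 13, in <module>
    return _nx.concatenate(arrs, 1, dtype=dtype, casting=casting)
           ~~~~~~~~~~~~~~~^^^^^^^^^^^^^^^^^^^^^^^^^^^^^^^^^^^^^^^
ValueError: all the input array dimensions except for the concatenation axis must match exactly, but along dimension 0, the array at index 0 has size 580 and the array at index 1 has size 576
```

Run:
```python
from h import *
a=tile('w2',100,0,266,290,2)[:576]
b=np.vstack([tile('s2',290,120,66,72,4),tile('scene0',228,182,44,48,6)])
cv2.imwrite('pics/n2.png',np.hstack([a,b]))
```

```text
(no output)
```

View pics/n2.png

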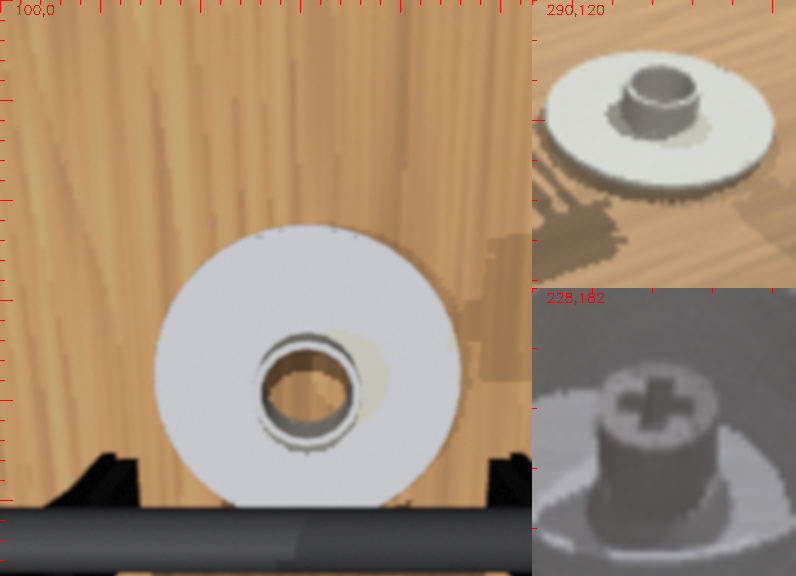

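Emit:
drive_tool --moves '[{"x":-15,"y":0,"z":60,"rx":0,"ry":0,"rz":0,"fingers":-1},{"x":-15,"y":0,"z":115,"rx":0,"ry":0,"rz":0,"fingers":-1},{"x":-15,"y":0,"z":150,"rx":0,"ry":0,"rz":0,"fingers":-1},{"x":-15,"y":0,"z":165,"rx":0,"ry":0,"rz":0,"fingers":-1},{"x":-15,"y":0,"z":174,"rx":0,"ry":0,"rz":0,"fingers":-1},{"x":-15,"y":0,"z":174,"rx":0,"ry":0,"rz":0,"fingers":-1},{"x":-15,"y":0,"z":174,"rx":0,"ry":0,"rz":0,"fingers":-1}]'

```text
time_s: 2.22
tool_pos: [0.4311, 0.2856, 0.0279]
tool_rot: [179.9, -0.1, 90.0]
force: [0.6, 1.1, 0.4]
grip_width: 0.0871
grasp_force: 0.0
```

Emit:
drive_tool --moves '[{"x":0,"y":0,"z":0,"rx":0,"ry":0,"rz":0,"fingers":1},{"x":0,"y":0,"z":0,"rx":0,"ry":0,"rz":0,"fingers":1},{"x":0,"y":0,"z":0,"rx":0,"ry":0,"rz":0,"fingers":1},{"x":0,"y":0,"z":0,"rx":0,"ry":0,"rz":0,"fingers":1},{"x":0,"y":0,"z":0,"rx":0,"ry":0,"rz":0,"fingers":1},{"x":0,"y":0,"z":0,"rx":0,"ry":0,"rz":0,"fingers":1},{"x":0,"y":0,"z":0,"rx":0,"ry":0,"rz":0,"fingers":1},{"x":0,"y":0,"z":0,"rx":0,"ry":0,"rz":0,"fingers":1}]' --force 25

```text
time_s: 3.22
tool_pos: [0.4297, 0.285, 0.0265]
tool_rot: [-180.0, 0.0, 90.0]
force: [-2.5, -0.7, 2.2]
grip_width: 0.0508
grasp_force: 25.0
```

Emit:
drive_tool --moves '[{"x":0,"y":0,"z":-20,"rx":0,"ry":0,"rz":0,"fingers":1},{"x":0,"y":0,"z":-60,"rx":0,"ry":0,"rz":0,"fingers":1},{"x":0,"y":0,"z":-110,"rx":0,"ry":0,"rz":0,"fingers":1},{"x":-20,"y":12,"z":-150,"rx":0,"ry":0,"rz":0,"fingers":1},{"x":-60,"y":35,"z":-160,"rx":0,"ry":0,"rz":0,"fingers":1},{"x":-105,"y":62,"z":-160,"rx":0,"ry":0,"rz":0,"fingers":1},{"x":-150,"y":89,"z":-160,"rx":0,"ry":0,"rz":0,"fingers":1},{"x":-200,"y":118,"z":-160,"rx":0,"ry":0,"rz":0,"fingers":1},{"x":-250,"y":148,"z":-160,"rx":0,"ry":0,"rz":0,"fingers":1},{"x":-285,"y":169,"z":-160,"rx":0,"ry":0,"rz":0,"fingers":1},{"x":-306,"y":181,"z":-160,"rx":0,"ry":0,"rz":0,"fingers":1},{"x":-306,"y":181,"z":-160,"rx":0,"ry":0,"rz":0,"fingers":1},{"x":-306,"y":181,"z":-160,"rx":0,"ry":0,"rz":0,"fingers":1},{"x":-306,"y":181,"z":-160,"rx":0,"ry":0,"rz":0,"fingers":1}]'

```text
time_s: 4.97
tool_pos: [0.6106, -0.0187, 0.1867]
tool_rot: [-180.0, -0.0, 90.2]
force: [-0.2, -0.1, -2.5]
grip_width: 0.0508
grasp_force: 25.0
```

Run:
```python
from h import *
s=snap('scene','s3');d=snap('side','d3'); o=sensors.get_obs(); p=o['tool_pos'];print(p,o['tool_rot'],o['force'])
cv2.imwrite('pics/n3.png',np.hstack([tile('s3',200,120,100,145,4),tile('d3',235,120,100,145,4)]))
for n,f in(('scene','scene0'),('side','side0')):
    c=load(f); print(n,'top',proj(c,[p[0],p[1],p[2]+.012]))
s=load('scene0');S=lambda x,y:back(s,(228+(x-532)/6,182+(y-288)/6),.1)[:2]
an=lambda v:np.degrees(np.arctan2(v[1],v[0]))
print('arms',an(S(695,407)-S(617,405)),an(S(657,378)-S(653,432)),(S(695,407)+S(617,405)+S(657,378)+S(653,432))/4)
```

```text
[ 0.61075839 -0.01951426  0.18679404] [ 1.79983766e+02 -1.98650313e-02  9.01249024e+01] [-0.54835106  0.27296899 -1.3178388 ]
scene top [[248.71725136 162.37194693]]
side top [[281.43158134 171.67756783]]
arms 61.284834830670704 151.4697755066879 [ 0.61065436 -0.02154482]
```

View pics/n3.png

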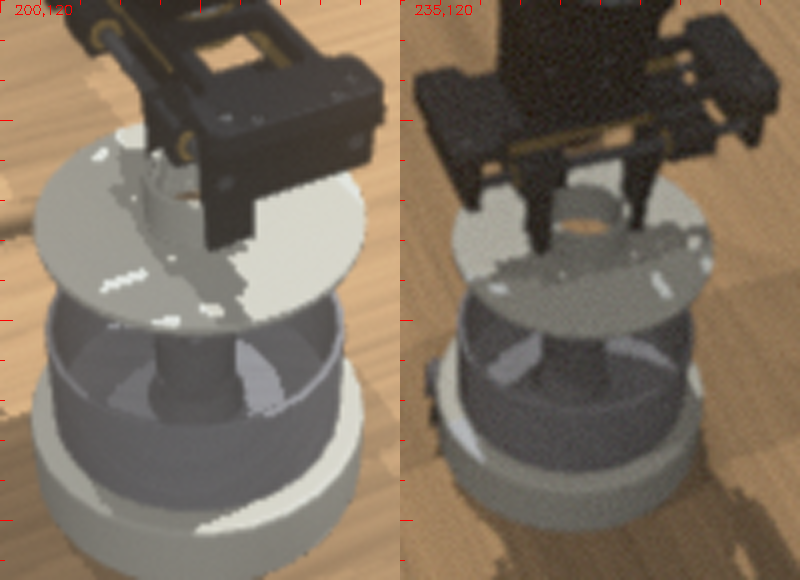

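Emit:
drive_tool --moves '[{"x":0,"y":0,"z":20,"rx":0,"ry":0,"rz":0,"fingers":1},{"x":0,"y":0,"z":38,"rx":0,"ry":0,"rz":0,"fingers":1},{"x":0,"y":0,"z":48,"rx":0,"ry":0,"rz":0,"fingers":1},{"x":0,"y":0,"z":53,"rx":0,"ry":0,"rz":0,"fingers":1},{"x":0,"y":0,"z":57,"rx":0,"ry":0,"rz":0,"fingers":1},{"x":0,"y":0,"z":60,"rx":0,"ry":0,"rz":0,"fingers":1},{"x":0,"y":0,"z":62,"rx":0,"ry":0,"rz":0,"fingers":1},{"x":0,"y":0,"z":63,"rx":0,"ry":0,"rz":0,"fingers":1},{"x":0,"y":0,"z":63,"rx":0,"ry":0,"rz":0,"fingers":1},{"x":0,"y":0,"z":63,"rx":0,"ry":0,"rz":0,"fingers":1}]'

```text
time_s: 6.32
tool_pos: [0.6111, -0.0211, 0.1237]
tool_rot: [180.0, 0.0, 90.0]
force: [0.3, -0.0, -2.3]
grip_width: 0.0508
grasp_force: 25.0
```

Emit:
drive_tool --moves '[{"x":0,"y":0,"z":0.5,"rx":0,"ry":0,"rz":0,"fingers":1},{"x":0,"y":0,"z":1,"rx":0,"ry":0,"rz":0,"fingers":1},{"x":0,"y":0,"z":1,"rx":0,"ry":0,"rz":0,"fingers":1}]'

```text
time_s: 6.7
tool_pos: [0.6111, -0.0211, 0.1235]
tool_rot: [180.0, 0.0, 90.0]
force: [-2.8, -0.8, 5.2]
grip_width: 0.0507
grasp_force: 25.0
```

Emit:
drive_tool --moves '[{"x":0,"y":0,"z":0,"rx":0,"ry":0,"rz":0,"fingers":-1},{"x":0,"y":0,"z":0,"rx":0,"ry":0,"rz":0,"fingers":-1},{"x":0,"y":0,"z":0,"rx":0,"ry":0,"rz":0,"fingers":-1},{"x":0,"y":0,"z":0,"rx":0,"ry":0,"rz":0,"fingers":-1},{"x":0,"y":0,"z":-15,"rx":0,"ry":0,"rz":0,"fingers":-1},{"x":0,"y":0,"z":-60,"rx":0,"ry":0,"rz":0,"fingers":-1},{"x":0,"y":0,"z":-107,"rx":0,"ry":0,"rz":0,"fingers":-1},{"x":-60,"y":-25,"z":-107,"rx":0,"ry":0,"rz":0,"fingers":-1},{"x":-120,"y":-50,"z":-107,"rx":0,"ry":0,"rz":0,"fingers":-1},{"x":-180,"y":-75,"z":-107,"rx":0,"ry":0,"rz":0,"fingers":-1},{"x":-240,"y":-100,"z":-107,"rx":0,"ry":0,"rz":0,"fingers":-1},{"x":-250,"y":-100,"z":-107,"rx":0,"ry":0,"rz":0,"fingers":-1},{"x":-250,"y":-100,"z":-107,"rx":0,"ry":0,"rz":0,"fingers":-1},{"x":-250,"y":-100,"z":-107,"rx":0,"ry":0,"rz":0,"fingers":-1},{"x":-250,"y":-100,"z":-107,"rx":0,"ry":0,"rz":0,"fingers":-1}]'

```text
time_s: 8.57
tool_pos: [0.5122, -0.2686, 0.2296]
tool_rot: [180.0, -0.0, 90.2]
force: [0.2, 0.8, 0.5]
grip_width: 0.087
grasp_force: 0.0
```

Run:
```python
from h import *
w=snap('wrist','w4'); s=snap('scene','s4');d=snap('side','d4'); o=sensors.get_obs(); p=o['tool_pos'];print(p,o['tool_rot'],o['force'],o['time_s'])
print(proj(w,[.511,-.292,.122]))
L=np.vstack([tile('w4',180,90,130,145,4)])
R=np.vstack([tile('s4',205,140,90,97,3)[:290,:270],tile('d4',240,160,90,97,3)[:290,:270]])
cv2.imwrite('pics/n4.png',np.hstack([L,R]))
```

```text
[ 0.51156926 -0.26981173  0.22953032] [-1.79999525e+02 -1.13256546e-02  9.01239542e+01] [0.15278018 0.60790069 0.22884299] 8.725
[[253.72996112 225.22678977]]
```

View pics/n4.png

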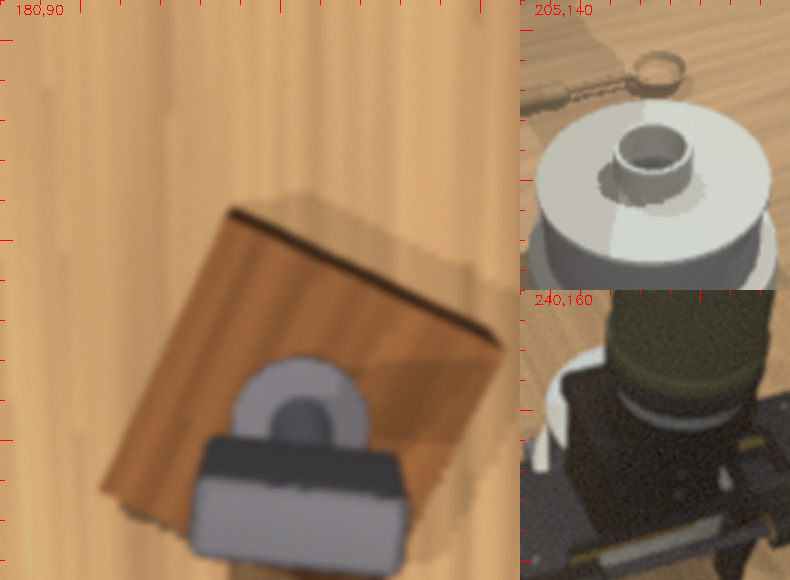

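Run:
```python
from h import *
c=load('w4');T=lambda x,y,z:back(c,(180+x/4,90+y/4),z)[:2]
an=lambda v:np.degrees(np.arctan2(v[1],v[0]))
P=[T(*p,.122) for p in[(198,478),(410,496),(403,575),(190,554)]]
for a,b in[(0,1),(3,2),(0,3),(1,2)]: v=P[b]-P[a];print(an(v),np.linalg.norm(v))
print(np.mean(P,0),T(301,424,.038),sensors.get_obs()['qpos'])
```

```text
-4.8928078013144605 0.04196886726121784
-5.7914912732271375 0.04284796811186251
-96.67427692221266 0.01593578801719359
-93.58688469853443 0.0166044407898109
[ 0.51208834 -0.2888837 ] [ 0.51200337 -0.28939376] [18.40259746  9.6042516   7.65001279 94.09544876 -1.319669   76.39308983
 26.38121975]
```

Emit:
drive_tool --moves '[{"x":-18,"y":0,"z":0,"rx":0,"ry":0,"rz":-0.18,"fingers":-1},{"x":-18,"y":0,"z":0,"rx":0,"ry":0,"rz":-0.36,"fingers":-1},{"x":-18,"y":0,"z":0,"rx":0,"ry":0,"rz":-0.54,"fingers":-1},{"x":-18,"y":0,"z":0,"rx":0,"ry":0,"rz":-0.72,"fingers":-1},{"x":-18,"y":0,"z":0,"rx":0,"ry":0,"rz":-0.9,"fingers":-1},{"x":-18,"y":0,"z":0,"rx":0,"ry":0,"rz":-1.08,"fingers":-1},{"x":-18,"y":0,"z":0,"rx":0,"ry":0,"rz":-1.26,"fingers":-1},{"x":-18,"y":0,"z":0,"rx":0,"ry":0,"rz":-1.4,"fingers":-1},{"x":-18,"y":0,"z":0,"rx":0,"ry":0,"rz":-1.478,"fingers":-1},{"x":-18,"y":0,"z":0,"rx":0,"ry":0,"rz":-1.478,"fingers":-1},{"x":-18,"y":0,"z":0,"rx":0,"ry":0,"rz":-1.478,"fingers":-1},{"x":-18,"y":0,"z":0,"rx":0,"ry":0,"rz":-1.478,"fingers":-1},{"x":-18,"y":0,"z":0,"rx":0,"ry":0,"rz":-1.478,"fingers":-1}]'

```text
time_s: 10.35
tool_pos: [0.5111, -0.289, 0.2296]
tool_rot: [-180.0, 0.0, 174.7]
force: [0.2, -0.5, 0.5]
grip_width: 0.0872
grasp_force: 0.0
```

Emit:
drive_tool --moves '[{"x":-1,"y":0,"z":40,"rx":0,"ry":0,"rz":0,"fingers":-1},{"x":-1,"y":0,"z":80,"rx":0,"ry":0,"rz":0,"fingers":-1},{"x":-1,"y":0,"z":110,"rx":0,"ry":0,"rz":0,"fingers":-1},{"x":-1,"y":0,"z":127,"rx":0,"ry":0,"rz":0,"fingers":-1},{"x":-1,"y":0,"z":133.5,"rx":0,"ry":0,"rz":0,"fingers":-1},{"x":-1,"y":0,"z":133.5,"rx":0,"ry":0,"rz":0,"fingers":-1},{"x":-1,"y":0,"z":133.5,"rx":0,"ry":0,"rz":0,"fingers":-1},{"x":-1,"y":0,"z":133.5,"rx":0,"ry":0,"rz":0,"fingers":1},{"x":-1,"y":0,"z":133.5,"rx":0,"ry":0,"rz":0,"fingers":1},{"x":-1,"y":0,"z":133.5,"rx":0,"ry":0,"rz":0,"fingers":1},{"x":-1,"y":0,"z":133.5,"rx":0,"ry":0,"rz":0,"fingers":1},{"x":-1,"y":0,"z":133.5,"rx":0,"ry":0,"rz":0,"fingers":1},{"x":-1,"y":0,"z":133.5,"rx":0,"ry":0,"rz":0,"fingers":1},{"x":-1,"y":0,"z":133.5,"rx":0,"ry":0,"rz":0,"fingers":1},{"x":-1,"y":0,"z":133.5,"rx":0,"ry":0,"rz":0,"fingers":1},{"x":-1,"y":0,"z":133.5,"rx":0,"ry":0,"rz":0,"fingers":1},{"x":-1,"y":0,"z":133.5,"rx":0,"ry":0,"rz":0,"fingers":1}]' --force 45

```text
time_s: 12.48
tool_pos: [0.512, -0.2891, 0.096]
tool_rot: [-180.0, 0.0, 174.7]
force: [0.8, 0.0, -0.8]
grip_width: 0.0176
grasp_force: 44.9
```

Emit:
drive_tool --moves '[{"x":0,"y":0,"z":-20,"rx":0,"ry":0,"rz":0,"fingers":1},{"x":0,"y":0,"z":-60,"rx":0,"ry":0,"rz":0,"fingers":1},{"x":0,"y":0,"z":-105,"rx":0,"ry":0,"rz":0,"fingers":1},{"x":0,"y":0,"z":-150,"rx":0,"ry":0,"rz":0,"fingers":1},{"x":-8,"y":30,"z":-160,"rx":0,"ry":0,"rz":0.1,"fingers":1},{"x":-20,"y":75,"z":-160,"rx":0,"ry":0,"rz":0.2,"fingers":1},{"x":-32,"y":120,"z":-160,"rx":0,"ry":0,"rz":0.3,"fingers":1},{"x":-44,"y":165,"z":-160,"rx":0,"ry":0,"rz":0.38,"fingers":1},{"x":-56,"y":210,"z":-160,"rx":0,"ry":0,"rz":0.408,"fingers":1},{"x":-67,"y":250,"z":-160,"rx":0,"ry":0,"rz":0.408,"fingers":1},{"x":-73.4,"y":275.7,"z":-160,"rx":0,"ry":0,"rz":0.408,"fingers":1},{"x":-73.4,"y":275.7,"z":-160,"rx":0,"ry":0,"rz":0.408,"fingers":1},{"x":-73.4,"y":275.7,"z":-160,"rx":0,"ry":0,"rz":0.408,"fingers":1},{"x":-73.4,"y":275.7,"z":-160,"rx":0,"ry":0,"rz":0.408,"fingers":1},{"x":-73.4,"y":275.7,"z":-160,"rx":0,"ry":0,"rz":0.408,"fingers":1},{"x":-73.4,"y":275.7,"z":-160,"rx":0,"ry":0,"rz":0.408,"fingers":1}]'

```text
time_s: 14.48
tool_pos: [0.6106, -0.022, 0.2562]
tool_rot: [-180.0, 0.0, 151.3]
force: [0.3, -0.0, -1.1]
grip_width: 0.0178
grasp_force: 44.9
```

Run:
```python
from h import *
snap('scene','s5');snap('side','d5');p=sensors.get_obs()['tool_pos'];print(p)
for f in('s5','d5'): print(proj(load(f),[[p[0],p[1],p[2]-.062],[.6105,-.0213,.135]]))
T=[tile('s5',215,105,66,75,4),tile('d5',245,110,66,75,4),tile('wrist0',195,198,33,37,8)[:300]]
H=max(t.shape[0] for t in T)
cv2.imwrite('pics/n5.png',np.hstack([cv2.copyMakeBorder(t,0,H-t.shape[0],0,0,0) for t in T]))
```

```text
[ 0.61058833 -0.02168478  0.25615231]
[[247.65344546 164.64502407]
 [248.36524285 188.49343947]]
[[281.58413075 173.75734336]
 [279.85546166 191.48863153]]
```

View pics/n5.png

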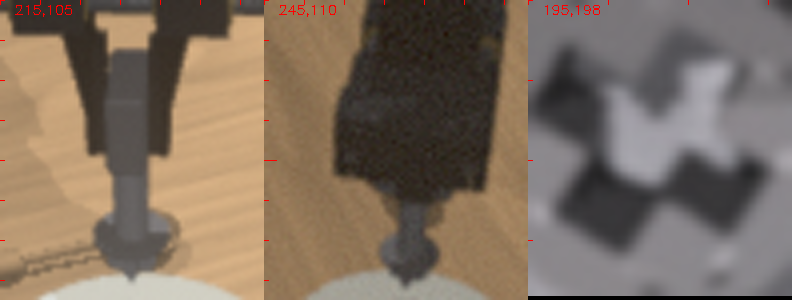

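Emit:
drive_tool --moves '[{"x":0,"y":0,"z":20,"rx":0,"ry":0,"rz":0.04,"fingers":1},{"x":0,"y":0,"z":40,"rx":0,"ry":0,"rz":0.04,"fingers":1},{"x":0,"y":0,"z":55,"rx":0,"ry":0,"rz":0.04,"fingers":1},{"x":0,"y":0,"z":65,"rx":0,"ry":0,"rz":0.04,"fingers":1},{"x":0,"y":0,"z":70,"rx":0,"ry":0,"rz":0.04,"fingers":1},{"x":0,"y":0,"z":74,"rx":0,"ry":0,"rz":0.04,"fingers":1},{"x":0,"y":0,"z":77,"rx":0,"ry":0,"rz":0.04,"fingers":1},{"x":0,"y":0,"z":79,"rx":0,"ry":0,"rz":0.04,"fingers":1},{"x":0,"y":0,"z":79,"rx":0,"ry":0,"rz":0.04,"fingers":1}]'

```text
time_s: 15.7
tool_pos: [0.6106, -0.0214, 0.1771]
tool_rot: [180.0, 0.0, 149.0]
force: [0.6, -0.5, -1.7]
grip_width: 0.0174
grasp_force: 44.9
```

Emit:
drive_tool --moves '[{"x":0,"y":0,"z":2,"rx":0,"ry":0,"rz":0,"fingers":1},{"x":0,"y":0,"z":4,"rx":0,"ry":0,"rz":0,"fingers":1},{"x":0,"y":0,"z":6,"rx":0,"ry":0,"rz":0,"fingers":1},{"x":0,"y":0,"z":8,"rx":0,"ry":0,"rz":0,"fingers":1},{"x":0,"y":0,"z":8,"rx":0,"ry":0,"rz":0,"fingers":1}]'

```text
time_s: 16.32
tool_pos: [0.6105, -0.0214, 0.1688]
tool_rot: [-180.0, -0.0, 149.0]
force: [-0.5, -0.7, -1.1]
grip_width: 0.0176
grasp_force: 44.9
```

Emit:
drive_tool --moves '[{"x":0,"y":0,"z":2,"rx":0,"ry":0,"rz":0,"fingers":1},{"x":0,"y":0,"z":4,"rx":0,"ry":0,"rz":0,"fingers":1},{"x":0,"y":0,"z":6,"rx":0,"ry":0,"rz":0,"fingers":1},{"x":0,"y":0,"z":7,"rx":0,"ry":0,"rz":0,"fingers":1},{"x":0,"y":0,"z":7,"rx":0,"ry":0,"rz":0,"fingers":1},{"x":0,"y":0,"z":7,"rx":0,"ry":0,"rz":0,"fingers":1}]'

```text
time_s: 17.08
tool_pos: [0.6107, -0.0214, 0.1621]
tool_rot: [180.0, 0.0, 149.0]
force: [0.2, 0.1, -0.7]
grip_width: 0.0176
grasp_force: 44.9
```

Emit:
drive_tool --moves '[{"x":0,"y":0,"z":1,"rx":0,"ry":0,"rz":0,"fingers":1},{"x":0,"y":0,"z":2,"rx":0,"ry":0,"rz":0,"fingers":1},{"x":0,"y":0,"z":3,"rx":0,"ry":0,"rz":0,"fingers":1},{"x":0,"y":0,"z":4,"rx":0,"ry":0,"rz":0,"fingers":1},{"x":0,"y":0,"z":5,"rx":0,"ry":0,"rz":0,"fingers":1},{"x":0,"y":0,"z":6,"rx":0,"ry":0,"rz":0,"fingers":1},{"x":0,"y":0,"z":7,"rx":0,"ry":0,"rz":0,"fingers":1},{"x":0,"y":0,"z":7,"rx":0,"ry":0,"rz":0,"fingers":1},{"x":0,"y":0,"z":7,"rx":0,"ry":0,"rz":0,"fingers":1},{"x":0,"y":0,"z":7,"rx":0,"ry":0,"rz":0,"fingers":1}]' --force 55

```text
time_s: 18.32
tool_pos: [0.6108, -0.0215, 0.1563]
tool_rot: [180.0, 0.0, 149.0]
force: [-3.3, 0.8, 8.5]
grip_width: 0.0175
grasp_force: 54.9
```

Emit:
drive_tool --moves '[{"x":0,"y":0,"z":0.7,"rx":0,"ry":0,"rz":0,"fingers":1},{"x":0,"y":0,"z":1.3,"rx":0,"ry":0,"rz":0,"fingers":1},{"x":0,"y":0,"z":1.3,"rx":0,"ry":0,"rz":0,"fingers":1},{"x":0,"y":0,"z":1.3,"rx":0,"ry":0,"rz":0,"fingers":1},{"x":0,"y":0,"z":1.3,"rx":0,"ry":0,"rz":0,"fingers":1}]'

```text
time_s: 18.95
tool_pos: [0.6109, -0.0214, 0.1552]
tool_rot: [180.0, 0.1, 149.0]
force: [-3.7, -0.1, 9.3]
grip_width: 0.0175
grasp_force: 54.9
```

Run:
```python
from h import *
snap('scene','s6');snap('side','d6')
T=[tile('s6',195,105,110,125,3),tile('d6',235,110,110,125,3)]
cv2.imwrite('pics/n6.png',np.hstack(T)); o=sensors.get_obs();print(o['tool_pos'],o['force'])
```

```text
[ 0.61086528 -0.02145485  0.15522116] [-2.90880453 -0.94896635  8.64904941]
```

View pics/n6.png

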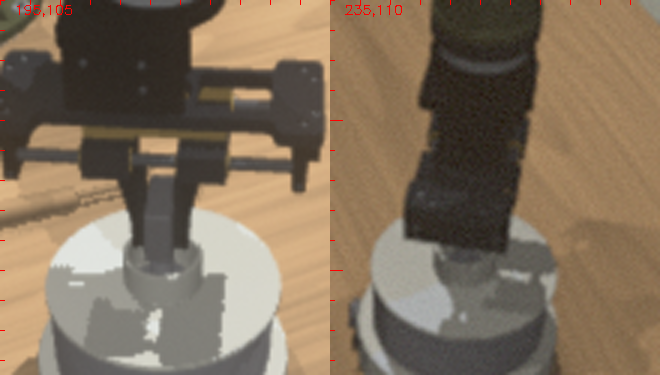

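The lid sits level, the stem is pressed about 6.5 mm, and the fingertips are clear of the chimney.

```bash
python3 -c "
from h import *
print(workorder.sign_off())"
```

```text
the job is handed in; nothing more can be done
None
```

I handed the job in with the lid level on the rim and released, and the stem meshed and held pressed down about 6.5 mm of 8 (estimated from tool height and push force); sign-off returned no verdict.

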